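Release the battery pack from its charging dock and stand it in the tray

ROBOT

A 7-joint arm with a two-finger parallel gripper is mounted at the origin on a cart in front of the work surface, level with it; the furniture and walls round the work are solid. World frame = base frame: x ahead of the robot, y to its left, z up, the work surface at z = 0. Lengths are in m, angles in degrees, forces in N, time in s.
With the tool pointing down it reaches from about 0.425 to 0.875 m from the base axis. Payload 4.7 kg.
Tool frame: the origin (TCP) lies at the very end of the fingers, on their centre line; the grasp point (between the pads) lies 19 mm behind it; z points along the fingers, y is the line along which they close (so a half turn about z gives the same grasp; the last joint's range is limited). The gripper opens to 87 mm and grips with 3 to 60 N. Pads are 19 mm wide; open, the fingers measure 117 mm over their backs; the gripper's body (75 mm by 190 mm) begins 51 mm behind the grasp point.
Start: joints at [68.36, 18.392, -4.016, 83.108, 1.295, 78.541, -3.26], TCP at [0.248, -0.601, 0.193] pointing down, gripper open.
Joint ranges: [-163.93, 163.93], [-17.29, 119.83], [-79.2, 71.16], [3.27, 140.29], [-89.18, 269.18], [5.43, 117.66], [-154.24, 154.24]. Speed limits (degrees/s): [147.25, 147.25, 180, 180, 180, 180, 180].

INTERFACE

Orientations are given as [roll, pitch, yaw] about the fixed x, y, z axes, in that order (R = Rz(yaw) Ry(pitch) Rx(roll)).
In Python, from cell import get_obs, eyes, env gives the robot as it stands.
- The arm moves only by the tool servo_tool, never from a script. Its argument "series" is a list that holds one entry, the list of rows, each a list of 7 numbers: the shift along the tool's x, y, z in units of 300 mm (1.0 is 300 mm), then the turn, a rotation vector about the tool's x, y, z in units of pi rad (1.0 is pi rad), then the opening, from 0 (shut) to 1 (fully open). In form: [[[tx, ty, tz, wx, wy, wz, gripper], ...]]. A call has 1 to 12 rows; each row is the pose to reach, as a shift and turn from the pose commanded when the call began, along the tool's axes at that moment, turning the shorter way round; what a row does not reach only later rows make up. A row lasts 1/12 s, in which the tool goes at most 41.7 mm and 7.16 degrees, less where a joint would pass 70% of its speed; a pose out of reach is approached as far as the arm can. A call with a number of a shift or a turn outside -1 to 1 is refused whole. A call with a gripper value outside its range is refused whole. The fingers move at their own pace and stop on an object; "grip_force" is the grip in N (left out, the last holds). Time passes only in rows, so rows that repeat a pose let the fingers close. It gives the time, the measured TCP pose, the force, the opening and the grip force at its end, in the units of the state.
- get_obs(): the state, without advancing time (a new reading comes with each control period).
- eyes.read_camera(name): name is "scene" or "top"; returns a dict with "frame" (384x512x3 uint8, red, green, blue), "depth" (384x512 float32, m along the optical axis (not along the pixel's ray), 0 where there is no reading), "fx", "fy", "cx", "cy" (pixels), "origin" and "rotation" of the camera in the world. Camera axes: x right, y down, z forward; pixel columns grow to the right and rows downward; lengths in m; the calibration is good to about 2 mm. A picture is of the moment at which its call begins.
- env.sign_off(): hands the job in; it is judged then, once.
The state is a dict: "time_s": time; "qpos": joint angles; "joint_velocities": joint speeds; "effort": joint torques, N m; "tool_pos": TCP position; "tool_rot": TCP orientation; "force": force on the tool from outside, world axes, zero at the start; "wrist_torque": the same for the moment, N m; "grip_width": finger opening in m; "grasp_force": force on a finger pad.
Only numpy, scipy, OpenCV 4.12 (cv2) and the standard library are available. Lean on these libraries where they do the work, as an engineer would, in place of code of your own. Each camera call takes 0.05 s, during which the arm holds its last target. There are 200 camera calls.

TASK

Take the charged battery pack off its charging dock: push in the sprung release paddle hidden under the pack's overhanging front so that the pack pops up, then lift the pack out and set it down gently in the low steel tray, standing upright on its foot. Leave the other loose things where they are.

Things in the scene. Friction and masses are not known exactly. Their poses are not given: they have to be found in the camera images.
- dock: grey plastic charging dock fixed to the bench. Origin: on the bench under its well; x axis from its front (paddle side, turned to the robot within about 20 degrees) to its back, z up. Spans x -40 to +48 mm, y -48 to +48 mm, 72 mm high. The well in its top holds the pack's foot with 1.5 mm play each side. Recess in the front for the paddle: 51 mm wide, z 14 to 54 mm
- paddle_face (a point): centre of the front face of the black release paddle (moves with it; axes as dock): upright plate 50 wide x 34 high, z 16 to 50 mm, 10 mm proud of the dock's front at rest. The pack's body overhangs it by 12 mm, underside 25 mm above the paddle's top edge, so a vertical tool cannot reach it: come from the front, tilted about 45 degrees, closed fingers pointing forward and down
- dock_latch (a joint): travel of the release paddle, m: 0 at rest, grows as it is pushed level into the dock (dock +x), stop at 0.010. Springs back when let go (3.6 to 6.6 N, plus some newtons of friction while the pack is locked). From about 0.007 the hidden barbs free the pack and a spring lifts it 14 mm; it stays up, unlatched, when the paddle is let go. Until then it is locked down
- pack: battery pack, 0.3 kg, seated upright in the dock. Origin: centre of its foot's underside (22 mm above the bench seated, 36 popped up), axes then as the dock's. Foot: black, 60 (x) x 52 (y) x 53 mm high, notched on both sides. Body above: grey, x -62 to +40, y -28 to +28, z 53 to 104 mm. Clears the dock 50 mm above its seated place
- pack_grip (a point): point inside the pack's body, 20 mm below its top, midway along it (x = -11 mm, z = 83 mm in the pack's frame); axes as the pack's. Good place to grip from above, across the 56 mm width (y)
- tray: low open steel tray fixed on the bench, 140 (x) x 180 (y) mm, rim 15 mm high, walls and floor about 3 mm thick. Origin: centre of its underside
- offcut_a: bystander: loose piece of pine, 45 x 130 x 22 mm, lying behind the work; leave alone
- sanding_block: bystander: loose sanding block, 60 x 110 x 30 mm, behind the work; leave alone
- tin_small: bystander: loose small black tin, 40 mm across, 75 mm high, behind the work; leave alone

How it is judged (in metres and radians):
On the way, in this order (a step that is already met when the one before it is completed fails the run):
1. the release paddle has been pushed in and the pack has popped up in the dock by at least 8 mm (z of pack in the frame of dock above 0.03 m and horizontal distance between pack and dock below 0.012 m), for 0.1 s.
2. the pack has been lifted clear out of the dock (z of pack in the frame of dock above 0.072 m), for 0.1 s.
At the end, for the whole second after the job is handed in: The pack stands at rest on its foot on the tray's floor: foot within 9 mm of the height of the tray's underside, its origin within 55 mm (tray x) and 75 mm (tray y) of the tray's centre, upright to 5 degrees, and let go (z of pack in the frame of tray below 0.009 m and x of pack in the frame of tray between -0.055 and 0.055 m and y of pack in the frame of tray between -0.075 and 0.075 m and angle between pack's own z axis and vertical below 0.09 rad and linear speed of pack below 0.02 m/s); the robot touches nothing.
It fails at once if the pack is dropped or thrown: away from the dock it moves faster than 0.6 m/s with no finger on it (horizontal distance between pack and dock above 0.06 m and linear speed of pack above 0.6 m/s and contact force between the fingers and pack below 0.1 N).
It fails at once if a loose bystander is moved more than 30 mm (distance of any of offcut_a, sanding_block, tin_small from where it was at the start of the episode above 0.03 m).
It also fails if it takes over 72 s, if anything falls off the work surface, if the arm or the gripper's body presses on something with over 40 N, if the wrist force passes 120 N, or if a joint passes its speed limit or range.

## Working session

There is one attempt and no reset: what is moved stays moved. The work goes in short steps, Python scripts to look and compute and a tool call to move; the robot and the scene stay as the last step left them, time stands still between calls to the robot, and variables do not carry over. Pictures are saved under pics/ and viewed, at most 10 in all, crops included, and the job is handed in when it is done.

Besides the shell and the picture viewer there is one more tool, called after ">>>" as name(argument=value, ...) on one line, values as JSON. servo_tool: Moves the arm, as the interface text tells. Shifts and turns lie within -1 to 1; 1 stands for 300 mm of shift or pi rad of turn. Its arguments: {"type":"object","properties":{"series":{"type":"array"},"grip_force":{"type":"number"}},"required":["series"]}

```bash
mkdir -p pics; ls
cat > h.py <<'E'
import numpy as np,cv2,pickle
from scipy.spatial.transform import Rotation as R
from cell import get_obs,eyes,env
def snap(n,f):
    c=eyes.read_camera(n); cv2.imwrite(f'pics/{f}.png',c['frame'][:,:,::-1]); pickle.dump(c,open(f'{f}.pkl','wb')); return c
def cloud(c):
    v,u=np.mgrid[0:384,0:512]; d=c['depth']
    p=np.stack([(u-c['cx'])/c['fx']*d,(v-c['cy'])/c['fy']*d,d],-1)
    P=p@np.array(c['rotation']).T+np.array(c['origin']); P[d==0]=np.nan; return P
E
python3 - <<'E'
from h import *
for n in('scene','top'):
    c=snap(n,n+'0'); print(n,c['origin'],np.round(c['rotation'],3).tolist(),c['fx'])
o=get_obs(); print(o)
E
```

```text
pics
scene [0.10574775 0.2099056  0.88714883] [-141.143, 0.493, -126.274] 451.6440258382138
top [ 0.53628739 -0.14159899  1.20475299] [-174.285, 0.579, -91.109] 485.82380479657877
{'time_s': 0.1, 'qpos': array([68.35999112, 18.43640486, -4.01422733, 83.16932614,  1.29546167,
       78.54072518, -3.26052979]), 'joint_velocities': array([-0.01136974,  0.08779312, -0.01358652, -0.22145643,  0.09626792,
        0.07203452, -0.05961088]), 'effort': array([-9.35311255e-04, -4.92572236e+01, -4.06119442e-01, -3.13399172e+01,
       -6.41707680e-02,  3.95422813e-02,  9.05928755e-05]), 'tool_pos': array([ 0.24791953, -0.60025808,  0.19194032]), 'tool_rot': array([-1.79898798e+02,  6.37041250e-03,  2.24479652e+01]), 'force': array([0.49259305, 0.61730536, 0.55920023]), 'wrist_torque': array([-0.04108282, -0.01375106,  0.03251725]), 'grasp_force': 0.0, 'grip_width': 0.08703204844257668}
```

```bash
sed -i "s/np.array(c\['rotation'\]).T/R.from_euler('xyz',c['rotation'],degrees=True).as_matrix().T/" h.py
python3 - <<'E'
import cv2,numpy as np
a=cv2.imread('pics/top0.png');b=cv2.imread('pics/scene0.png')
cv2.imwrite('pics/t.png',cv2.resize(a,(800,600)));cv2.imwrite('pics/s.png',cv2.resize(b,(800,600)))
E
```

```text
(no output)
```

View pics/t.png

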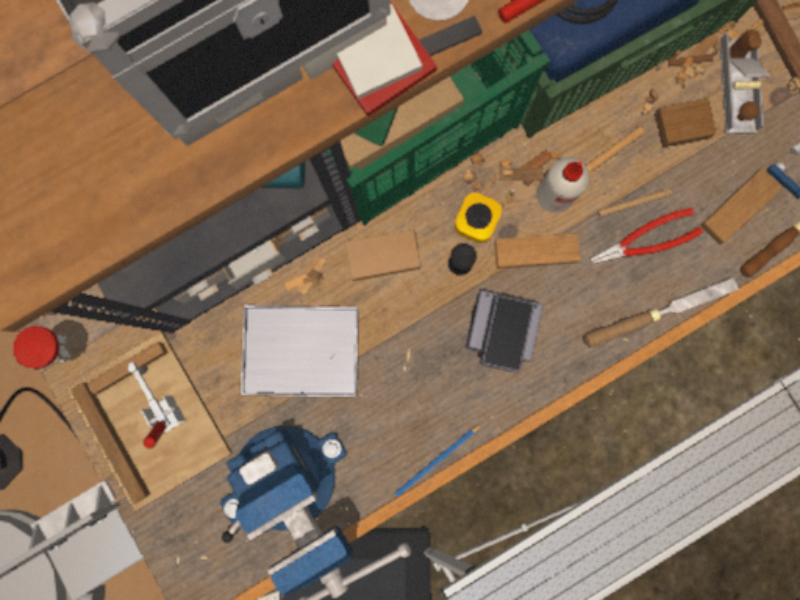

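View pics/s.png

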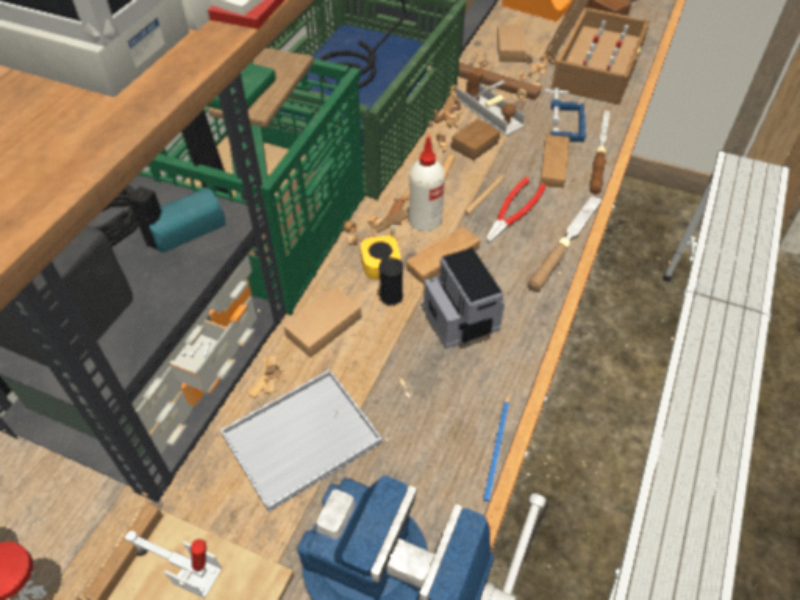

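Top picture: dock and pack at about (505,330) of 800x600, tray (300,350), pine (540,250), tin (462,258). Scene picture: paddle is black at (478,330). Measure them from depth.

Run:
```python
from h import *
c=pickle.load(open('top0.pkl','rb'));P=cloud(c)
def rect(m,l):
    q=P[m][:,:2]; r=cv2.minAreaRect((q*1000).astype(np.float32)); print(l,len(q),np.round(r,1) if 0 else r,'z',np.median(P[m][:,2])); print(cv2.boxPoints(r).round().tolist())
s=np.zeros((384,512),bool)
def box(x0,x1,y0,y1):
    m=s.copy(); m[int(y0*.64):int(y1*.64),int(x0*.64):int(x1*.64)]=1; return m
Z=P[:,:,2]
B=box(460,550,280,380)
rect(B&(Z>.115),'pack top'); rect(B&(Z>.065)&(Z<.08),'dock top'); 
T=box(230,370,295,405)
print('tray z',np.nanpercentile(Z[T],[5,25,50,75,95]))
g=c['frame'].astype(int); grey=(g.max(2)-g.min(2)<25)&(g.min(2)>120)
rect(T&grey&(Z<.03),'tray')
print('bench',np.nanmedian(Z[box(380,430,330,420)]))
c=pickle.load(open('scene0.pkl','rb'));P=cloud(c);Z=P[:,:,2]
B=box(420,510,240,350);rect(B&(Z>.115),'pack top s')
for u,v in((478,330),(462,326),(490,325)): print(P[int(v*.64),int(u*.64)])
```

```text
pack top 1151 ((591.9146118164062, -283.2476806640625), (56.61896896362305, 101.68052673339844), 76.01298522949219) z 0.12675797650741671
[[536.0, -298.0], [634.0, -323.0], [648.0, -268.0], [549.0, -243.0]]
dock top 566 ((596.012939453125, -284.7347717285156), (96.38465118408203, 109.8143539428711), 76.0388412475586) z 0.0723710924531582
[[531.0, -318.0], [638.0, -345.0], [661.0, -251.0], [554.0, -225.0]]
tray z [-0.00235635  0.00051698  0.00252237  0.00459369  0.01214912]
tray 4132 ((578.4908447265625, 32.17848205566406), (184.54273986816406, 142.2416229248047), 88.00993347167969) z 0.003515030036107314
[[504.0, -58.0], [646.0, -63.0], [653.0, 122.0], [511.0, 127.0]]
bench 0.0003425156356420267
pack top s 931 ((591.4857788085938, -279.5088806152344), (57.20716857910156, 103.13697052001953), 75.28709411621094) z 0.12741250731698606
[[534.0, -294.0], [634.0, -320.0], [649.0, -265.0], [549.0, -239.0]]
[ 0.55685363 -0.27121585  0.03866332]
[ 0.5817375  -0.26190092  0.03165399]
[ 0.55105143 -0.29081093  0.04113999]
```

```bash
cat >> h.py <<'E'
YAW=-14.2; e=np.array([np.cos(np.radians(YAW)),np.sin(np.radians(YAW)),0]); n=np.array([-e[1],e[0],0]); D=np.array([.6024,-.2842,0])
def dk(x,y,z): return D+e*x+n*y+[0,0,z]
def row(p,rpy):
    o=get_obs(); r=R.from_euler('xyz',o['tool_rot'],degrees=True); t=R.from_euler('xyz',rpy,degrees=True)
    print('shift',np.round(r.inv().apply(p-o['tool_pos'])/.3,4),'turn',np.round((r.inv()*t).as_rotvec()/np.pi,4),'f',o['force'].round(1))
E
python3 - <<'E'
from h import *
row(dk(-.115,0,.2),[180,-45,YAW])
E
```

```text
shift [ 1.1868 -0.7514 -0.0257] turn [-0.0804  0.2415  0.1927] f [0.5 0.6 0.6]
```

>>> servo_tool(series=[[[0.6,-0.376,0.1,0,0,0.2,0],[0.6,-0.376,0.1,0,0,0.2,0],[0.6,-0.376,0.1,0,0,0.2,0],[0.6,-0.376,0.1,0,0,0.2,0],[0.6,-0.376,0.1,0,0,0.2,0],[0.6,-0.376,0.1,0,0,0.2,0],[0.6,-0.376,0.1,0,0,0.2,0],[0.6,-0.376,0.1,0,0,0.2,0],[0.6,-0.376,0.1,0,0,0.2,0]]])

```text
time_s: 0.85
tool_pos: [0.3702, -0.4292, 0.1629]
tool_rot: [179.9, 0.0, -13.6]
force: [-0.7, -0.1, 0.6]
grip_width: 0.0352
grasp_force: 0.0
```

Run:
```python
from h import *
o=get_obs();print(o['tool_pos'],o['tool_rot'],o['qpos'])
row(dk(-.115,0,.2),[180,-45,YAW])
```

```text
[ 0.37023694 -0.42916638  0.16292625] [ 1.79942256e+02  3.33923244e-02 -1.36254190e+01] [ 53.02994865   9.53674989  -7.29736896  97.47071848   1.33016543
  73.0701539  -58.18038852]
shift [ 0.2549 -0.6556 -0.1244] turn [-0.0009  0.2502  0.0032] f [-0.7 -0.1  0.6]
```

>>> servo_tool(series=[[[0.25,-0.65,-0.12,0,0.25,0.003,0],[0.25,-0.65,-0.12,0,0.25,0.003,0],[0.25,-0.65,-0.12,0,0.25,0.003,0],[0.25,-0.65,-0.12,0,0.25,0.003,0],[0.25,-0.65,-0.12,0,0.25,0.003,0],[0.25,-0.65,-0.12,0,0.25,0.003,0],[0.25,-0.65,-0.12,0,0.25,0.003,0],[0.25,-0.65,-0.12,0,0.25,0.003,0],[0.25,-0.65,-0.12,0,0.25,0.003,0],[0.25,-0.65,-0.12,0,0.25,0.003,0]]])

```text
time_s: 1.68
tool_pos: [0.5104, -0.2635, 0.1657]
tool_rot: [-177.6, -43.4, -15.3]
force: [0.3, -0.3, 0.6]
grip_width: 0.0001
grasp_force: 0.0
```

Run:
```python
from h import *
o=get_obs();print(o['tool_pos'],o['tool_rot'],o['qpos'])
row(dk(-.115,0,.2),[180,-45,YAW])
row(dk(-.085,0,.027),[180,-45,YAW])
```

```text
[ 0.51039374 -0.26351592  0.16571521] [-177.64998519  -43.35022712  -15.27920675] [ 66.02913011 -17.20454244 -26.17510286 133.99006743 -54.02180635
  31.70310833 -26.2793466 ]
shift [ 0.0281 -0.0124 -0.1302] turn [-0.0089  0.0091 -0.0045] f [ 0.3 -0.3  0.6]
shift [-0.2951  0.0057  0.3574] turn [-0.0089  0.0091 -0.0045] f [ 0.3 -0.3  0.6]
```

Run:
```python
from h import *
row(dk(-.085,0,.08),[180,-45,YAW])
```

```text
shift [-0.1738  0.0004  0.229 ] turn [-0.0089  0.0091 -0.0045] f [ 0.3 -0.3  0.6]
```

>>> servo_tool(series=[[[-0.17,0,0.22,-0.009,0.009,-0.004,0],[-0.17,0,0.22,-0.009,0.009,-0.004,0],[-0.17,0,0.22,-0.009,0.009,-0.004,0],[-0.17,0,0.22,-0.009,0.009,-0.004,0],[-0.17,0,0.22,-0.009,0.009,-0.004,0]]])

```text
time_s: 2.1
tool_pos: [0.5218, -0.2614, 0.0843]
tool_rot: [-179.9, -45.1, -14.1]
force: [0.1, 0.6, 1.7]
grip_width: 0.0007
grasp_force: 0.0
```

Run:
```python
from h import *
o=get_obs();print(o['tool_pos'],o['tool_rot'],o['qpos'])
row(dk(-.085,0,.08),[180,-45,YAW])
row(dk(-.075,0,.027),[180,-45,YAW])
```

```text
[ 0.52182757 -0.2614107   0.08427328] [-179.85026713  -45.13737943  -14.11678014] [ 57.5972115   -7.48394121 -23.25845187 139.71434679 -78.86830775
  16.91378223   0.98029555]
shift [-0.0132  0.0078  0.007 ] turn [-0.0012 -0.0008  0.0003] f [0.1 0.6 1.7]
shift [-0.1149  0.0082  0.1552] turn [-0.0012 -0.0008  0.0003] f [0.1 0.6 1.7]
```

>>> servo_tool(series=[[[-0.11,0.008,0.15,-0.001,0,0,0],[-0.11,0.008,0.15,-0.001,0,0,0],[-0.11,0.008,0.15,-0.001,0,0,0],[-0.11,0.008,0.15,-0.001,0,0,0],[-0.11,0.008,0.15,-0.001,0,0,0]]])

```text
time_s: 2.52
tool_pos: [0.5309, -0.2703, 0.0535]
tool_rot: [-179.4, -44.2, -14.3]
force: [0.4, 0.6, -0.5]
grip_width: 0.0003
grasp_force: 0.0
```

Run:
```python
from h import *
o=get_obs();print(o['tool_pos'],o['tool_rot'],o['qpos'])
row(dk(-.062,0,.027),[180,-45,YAW])
row(dk(-.0487,0,.027),[180,-45,YAW])
for n in('scene','top'):snap(n,n+'1')
a=cv2.imread('pics/scene1.png')[140:260,240:360]
b=cv2.imread('pics/top1.png')[140:260,260:380]
cv2.imwrite('pics/z.png',np.hstack([cv2.resize(i,(400,400),interpolation=cv2.INTER_CUBIC) for i in(a,b)]))
```

```text
[ 0.53093846 -0.27027209  0.05345902] [-179.4355359   -44.17526246  -14.3305291 ] [ 14.41609253  -2.78939879  19.17087456 139.96630547 -88.18032111
  13.14948325  12.84840181]
shift [-0.0359 -0.0126  0.0882] turn [-0.0026  0.0046 -0.0005] f [ 0.4  0.6 -0.5]
shift [-0.0041 -0.0124  0.1191] turn [-0.0026  0.0046 -0.0005] f [ 0.4  0.6 -0.5]
```

View pics/z.png

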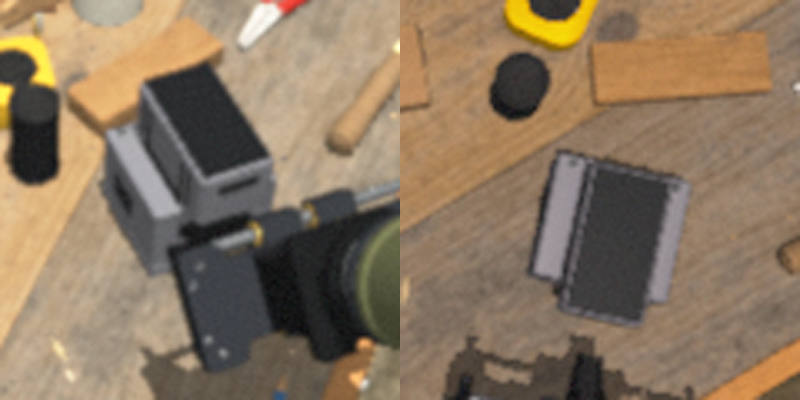

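Run:
```python
from h import *
row(dk(-.066,0,.030),[180,-44,YAW])
```

```text
shift [-0.0363 -0.003   0.0694] turn [-0.0038 -0.0005  0.0003] f [ 0.1  0.6 -0.2]
```

>>> servo_tool(series=[[[-0.036,-0.003,0.069,-0.004,0,0,0],[-0.036,-0.003,0.069,-0.004,0,0,0],[-0.036,-0.003,0.069,-0.004,0,0,0],[-0.036,-0.003,0.069,-0.004,0,0,0],[-0.036,-0.003,0.069,-0.004,0,0,0],[-0.036,-0.003,0.069,-0.004,0,0,0]]])

```text
time_s: 3.12
tool_pos: [0.5385, -0.2724, 0.0406]
tool_rot: [-179.7, -43.3, -14.5]
force: [-0.0, -0.6, -0.3]
grip_width: 0.0002
grasp_force: 0.0
```

Run:
```python
from h import *
o=get_obs();print(o['tool_pos'],o['tool_rot'],o['qpos'],(o['tool_pos']-D)@np.c_[e,n])
row(dk(-.066,0,.030),[180,-44,YAW])
```

```text
[ 0.53850785 -0.27241249  0.04063267] [-179.69698257  -43.28296829  -14.47261545] [-36.70883579  -4.00585681  70.20019479 140.06003106 -88.8822376
  10.34690893  15.47600833] [-0.06483151 -0.00424587]
shift [-0.0272 -0.014   0.0232] turn [-0.0006  0.004  -0.0011] f [-0.  -0.6 -0.3]
```

Run:
```python
from h import *
row(dk(-.059,0,.031),[180,-41,-15.5])
```

```text
shift [-0.0079 -0.0141  0.0367] turn [-0.0055 -0.0127  0.0043] f [-0.  -0.6 -0.3]
```

>>> servo_tool(series=[[[-0.008,-0.014,0.037,-0.005,-0.013,0.004,0],[-0.008,-0.014,0.037,-0.005,-0.013,0.004,0],[-0.008,-0.014,0.037,-0.005,-0.013,0.004,0],[-0.008,-0.014,0.037,-0.005,-0.013,0.004,0]]])

```text
time_s: 3.45
tool_pos: [0.5437, -0.2693, 0.0292]
tool_rot: [179.8, -40.8, -15.2]
force: [-0.4, 0.5, 0.1]
grip_width: 0.0005
grasp_force: 0.0
```

```bash
cat >> h.py <<'E'
def st():
    o=get_obs();print(o['tool_pos'].round(4),o['tool_rot'].round(1),'q',o['qpos'].round(1),'dock xy',((o['tool_pos']-D)@np.c_[e,n]).round(4))
E
python3 - <<'E'
from h import *
st()
row(dk(-.059,0,.030),[180,-41,-15.5])
row(dk(-.047,0,.030),[180,-41,-15.5])
E
```

```text
[ 0.5437 -0.2693  0.0292] [179.8 -40.8 -15.2] q [-36.9   0.9  68.8 138.6 -82.9  11.3   5. ] dock xy [-0.0606  0.    ]
shift [0.0058 0.     0.0014] turn [-0.0001  0.0012  0.0012] f [-0.4  0.5  0.1]
shift [ 0.0361 -0.0008  0.0275] turn [-0.0001  0.0012  0.0012] f [-0.4  0.5  0.1]
```

>>> servo_tool(series=[[[0.01,0,0.0087,0,0,0,0],[0.02,0,0.0174,0,0,0,0],[0.02,0,0.0174,0,0,0,0]]])

```text
time_s: 3.7
tool_pos: [0.5512, -0.2719, 0.0288]
tool_rot: [179.9, -40.7, -15.3]
force: [-0.2, -0.4, -0.5]
grip_width: 0.0006
grasp_force: 0.0
```

Run:
```python
from h import *
st()
row(dk(-.047,0,.030),[180,-41,-15.5])
```

```text
[ 0.5512 -0.2719  0.0288] [179.9 -40.7 -15.3] q [-36.5   3.7  68.6 137.6 -85.6  13.4   6.1] dock xy [-0.0527 -0.0006]
shift [ 0.0169 -0.0024  0.0092] turn [0.0001 0.0014 0.0007] f [-0.2 -0.4 -0.5]
```

Run:
```python
from h import *
row(dk(-.053,0,.030),[180,-46,-15])
row(dk(-.049,0,.030),[180,-46,-15])
```

```text
shift [ 0.0017 -0.0019 -0.0038] turn [ 0.002   0.0292 -0.0013] f [-0.2 -0.4 -0.5]
shift [ 0.0118 -0.0022  0.0049] turn [ 0.002   0.0292 -0.0013] f [-0.2 -0.4 -0.5]
```

>>> servo_tool(series=[[[0.002,-0.002,-0.004,0.002,0.029,-0.001,0],[0.002,-0.002,-0.004,0.002,0.029,-0.001,0],[0.012,-0.002,0.005,0.002,0.029,-0.001,0],[0.012,-0.002,0.005,0.002,0.029,-0.001,0]]])

```text
time_s: 4.03
tool_pos: [0.5459, -0.2685, 0.052]
tool_rot: [-179.4, -44.5, -15.2]
force: [0.4, 1.0, -0.0]
grip_width: 0.0001
grasp_force: 0.0
```

Run:
```python
from h import *
st()
row(dk(-.045,0,.030),[180,-46,-15])
```

```text
[ 0.5459 -0.2685  0.052 ] [-179.4  -44.5  -15.2] q [-39.7  -8.5  71.  140.2 -89.1   5.8  16.1] dock xy [-0.0586  0.0014]
shift [-0.0191  0.0046  0.0842] turn [-0.0024  0.0083 -0.0008] f [ 0.4  1.  -0. ]
```

Run:
```python
from h import *
row(dk(-.056,0,.028),[180,-41.5,-15.5])
```

```text
shift [-0.0499  0.005   0.0633] turn [-0.0043 -0.0167  0.0014] f [ 0.4  1.  -0. ]
```

>>> servo_tool(series=[[[-0.05,0.005,0.063,-0.004,-0.017,0.001,0],[-0.05,0.005,0.063,-0.004,-0.017,0.001,0],[-0.05,0.005,0.063,-0.004,-0.017,0.001,0],[-0.05,0.005,0.063,-0.004,-0.017,0.001,0]]])

```text
time_s: 4.37
tool_pos: [0.547, -0.2704, 0.0271]
tool_rot: [179.7, -41.1, -15.1]
force: [-0.7, -0.3, 0.5]
grip_width: 0.0001
grasp_force: 0.0
```

Run:
```python
from h import *
st()
row(dk(-.048,0,.028),[180,-41.5,-15.5])
row(dk(-.042,0,.028),[180,-41.5,-15.5])
```

```text
[ 0.547  -0.2704  0.0271] [179.7 -41.1 -15.1] q [-32.3   2.5  64.1 138.4 -89.1  12.3  10.4] dock xy [-0.0571 -0.0002]
shift [ 0.0247 -0.0014  0.0177] turn [0.0004 0.002  0.0016] f [-0.7 -0.3  0.5]
shift [ 0.0398 -0.0018  0.0309] turn [0.0004 0.002  0.0016] f [-0.7 -0.3  0.5]
```

>>> servo_tool(series=[[[0.015,-0.001,0.012,0,0,0,0],[0.025,-0.001,0.018,0,0,0,0],[0.025,-0.001,0.018,0,0,0,0]]])

```text
time_s: 4.62
tool_pos: [0.5573, -0.2723, 0.0294]
tool_rot: [179.9, -41.3, -15.2]
force: [-0.2, 0.2, 1.0]
grip_width: 0.0007
grasp_force: 0.0
```

Run:
```python
from h import *
st()
row(dk(-.044,0,.028),[180,-41.5,-15.5])
```

```text
[ 0.5573 -0.2723  0.0294] [179.9 -41.3 -15.2] q [-16.    3.3  46.9 137.  -89.   11.9   9.2] dock xy [-0.0467  0.0004]
shift [0.0035 0.0012 0.0094] turn [-0.0003  0.0011  0.0012] f [-0.2  0.2  1. ]
```

Run:
```python
from h import *
for n in('scene','top'):snap(n,n+'2')
a=cv2.imread('pics/scene2.png')[150:250,240:340]
b=cv2.imread('pics/top2.png')[170:270,270:370]
cv2.imwrite('pics/z2.png',np.hstack([cv2.resize(i,(400,400),interpolation=cv2.INTER_CUBIC) for i in(a,b)]))
```

```text
(no output)
```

View pics/z2.png

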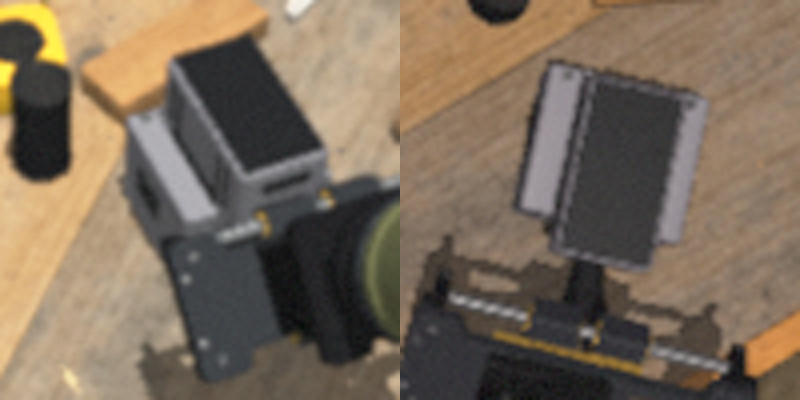

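The fingers are centred under the overhang, with the gripper housing still about 15 mm short of the pack front in the top view (gap rows 265–300 of the crop). Continue in small steps.

>>> servo_tool(series=[[[0.007,0,0.009,0,0,0,0],[0.014,0,0.016,0,0,0,0],[0.014,0,0.016,0,0,0,0]]])

```text
time_s: 4.97
tool_pos: [0.5626, -0.2728, 0.028]
tool_rot: [179.7, -41.2, -15.0]
force: [-0.6, -0.3, -1.4]
grip_width: 0.0002
grasp_force: 0.0
```

Run:
```python
from h import *
st()
row(dk(-.036,0,.028),[180,-41.5,-15.5])
```

```text
[ 0.5626 -0.2728  0.028 ] [179.7 -41.2 -15. ] q [  1.1   3.9  28.9 135.9 -89.1  10.9   9.2] dock xy [-0.0413  0.0013]
shift [0.0134 0.0039 0.0118] turn [-0.0004  0.0015  0.002 ] f [-0.6 -0.3 -1.4]
```

Run:
```python
from h import *
for f in('scene0','scene2'):
    c=pickle.load(open(f+'.pkl','rb'));P=cloud(c);Q=P-D; X=Q@e;Y=Q@n;Z=P[...,2]
    g=c['frame'].max(2)
    for lab,m in(('front z20-48',(Z>.018)&(Z<.05)&(abs(Y)<.024)&(X<0)&(X>-.1)),('dock front sides',(Z>.02)&(Z<.06)&(abs(Y)>.03)&(abs(Y)<.046)&(X<0)&(X>-.1)),('pack front',(Z>.085)&(Z<.12)&(abs(Y)<.025)&(X<-.03)&(X>-.1))):
        if m.any(): print(f,lab,m.sum(),np.percentile(X[m],[10,30,50,70,90]).round(4),'bright',np.median(g[m]))
c=pickle.load(open('scene2.pkl','rb'));P=cloud(c);Q=P-D;X=Q@e;Y=Q@n;Z=P[...,2]
m=(abs(Y)<.03)&(X<-.062)&(X>-.1)&(Z>.02)
for z in np.arange(.06,.2,.01):
    k=m&(abs(Z-z)<.005)
    if k.any():print(round(z,2),k.sum(),X[k].max().round(4))
```

```text
scene0 front z20-48 169 [-0.0493 -0.0485 -0.0477 -0.047  -0.0285] bright 26.0
scene0 dock front sides 106 [-0.0391 -0.0385 -0.038  -0.0373 -0.0364] bright 97.0
scene0 pack front 180 [-0.0614 -0.0606 -0.0601 -0.0596 -0.0588] bright 95.5
scene2 front z20-48 3 [-0.0438 -0.0368 -0.0298 -0.0282 -0.0266] bright 86.0
scene2 dock front sides 2 [-0.039  -0.0387 -0.0385 -0.0383 -0.038 ] bright 95.5
scene2 pack front 133 [-0.0611 -0.0606 -0.06   -0.0596 -0.059 ] bright 98.0
0.09 2 -0.0622
0.11 2 -0.0621
0.12 1 -0.0625
0.13 4 -0.0843
0.14 30 -0.0872
0.15 23 -0.0965
```

Run:
```python
from h import *
o=get_obs();print(o['force'],o['effort'].round(1))
c=snap('top','top3');P=cloud(c);Q=P-D;X=Q@e;Y=Q@n;Z=P[...,2]
m=(abs(Y)<.02)&(X<.02)&(X>-.04);print('pack top z',np.nanmedian(Z[m]))
c=snap('scene','scene3')
P=cloud(c);Q=P-D;X=Q@e;Y=Q@n;Z=P[...,2]
m=(abs(Y)<.02)&(X<.02)&(X>-.04);print('pack top z',np.nanpercentile(Z[m],[25,50,75]))
st()
```

```text
[-0.62044647 -0.29296714 -1.35742889] [-10.4 -24.9   6.7 -24.   -0.7   0.7  -0. ]
pack top z 0.12731526368408086
pack top z [0.12712446 0.12799202 0.12888014]
[ 0.5617 -0.2747  0.0281] [179.8 -41.2 -15.3] q [  1.8   3.9  28.4 135.9 -89.1  10.9   9.2] dock xy [-0.0418 -0.0008]
```

>>> servo_tool(series=[[[0.005,0,0.005,0,0,0,0],[0.008,0,0.008,0,0,0,0],[0.008,0,0.008,0,0,0,0]]])

```text
time_s: 5.32
tool_pos: [0.5651, -0.2758, 0.028]
tool_rot: [179.7, -41.3, -15.2]
force: [0.1, 0.1, 0.3]
grip_width: 0.0005
grasp_force: 0.0
```

Run:
```python
from h import *
st()
row(dk(-.036,0,.028),[180,-41.5,-15.5])
c=snap('top','top3');P=cloud(c);Q=P-D;X=Q@e;Y=Q@n;Z=P[...,2]
m=(abs(Y)<.02)&(X<.02)&(X>-.04);print('pack top z',np.nanmedian(Z[m]))
```

```text
[ 0.5651 -0.2758  0.028 ] [179.7 -41.3 -15.2] q [  5.7   4.3  24.2 135.4 -89.1  10.7   9. ] dock xy [-0.0383 -0.001 ]
shift [ 0.0056 -0.0036  0.005 ] turn [0.0004 0.0014 0.0012] f [0.1 0.1 0.3]
pack top z 0.12701896572313198
```

Run:
```python
from h import *
o=get_obs();r=R.from_euler('xyz',o['tool_rot'],degrees=True)
for f in('top3',):
    c=pickle.load(open(f+'.pkl','rb'));P=cloud(c);Q=P-D;X=Q@e;Y=Q@n;Z=P[...,2]
    m=(X<-.055)&(X>-.12)&(abs(Y)<.06)&(Z>.02)&(Z<.25)
    T=r.inv().apply((P[m]-o['tool_pos']))
    idx=np.argsort(-T[:,2])
    vv,uu=np.where(m)
    for i in idx[:60]: print(vv[i],uu[i],(T[i]*1000).round(0),'dock',(1000*np.array([X[m][i],Y[m][i],Z[m][i]])).round())
```

```text
236 313 [ -2.  -7. -36.] dock [-63.   7.  54.]
237 313 [ -1.  -7. -40.] dock [-66.   7.  57.]
236 318 [ 10.   3. -46.] dock [-61.  -3.  70.]
236 317 [ 11.   0. -48.] dock [-62.  -0.  71.]
237 321 [ 11.  10. -48.] dock [-62. -10.  72.]
235 314 [ 12.  -7. -48.] dock [-61.   7.  72.]
237 320 [ 11.   7. -49.] dock [-63.  -8.  73.]
237 319 [ 11.   5. -50.] dock [-63.  -5.  72.]
237 317 [ 10.   1. -50.] dock [-64.  -1.  72.]
236 316 [ 12.  -2. -51.] dock [-62.   2.  74.]
237 316 [ 10.  -2. -51.] dock [-65.   2.  73.]
236 315 [ 12.  -5. -51.] dock [-63.   4.  75.]
239 321 [  8.  11. -51.] dock [-66. -11.  72.]
238 318 [  9.   3. -52.] dock [-66.  -4.  73.]
237 318 [ 12.   3. -52.] dock [-64.  -3.  75.]
238 321 [ 11.  10. -52.] dock [-64. -10.  75.]
238 317 [  9.   1. -53.] dock [-66.  -1.  74.]
231 307 [ 22. -26. -53.] dock [-56.  26.  82.]
236 314 [ 13.  -7. -53.] dock [-64.   7.  76.]
238 316 [  9.  -1. -53.] dock [-67.   1.  74.]
239 316 [  6.  -1. -53.] dock [-69.   0.  72.]
240 317 [  4.   2. -54.] dock [-71.  -2.  71.]
238 320 [ 12.   7. -54.] dock [-65.  -8.  77.]
238 319 [ 12.   5. 
[... 1019 characters left out ...]
319 [  9.   6. -62.] dock [-72.  -6.  81.]
240 320 [ 13.   8. -62.] dock [-70.  -8.  83.]
239 313 [ 11.  -8. -63.] dock [-71.   8.  82.]
240 314 [  9.  -5. -63.] dock [-73.   5.  81.]
241 320 [ 11.   8. -63.] dock [-72.  -8.  83.]
239 314 [ 13.  -6. -64.] dock [-70.   6.  84.]
241 322 [ 13.  13. -64.] dock [-71. -13.  84.]
234 311 [ 25. -16. -64.] dock [-61.  16.  92.]
241 318 [ 11.   4. -64.] dock [-73.  -4.  83.]
240 315 [ 11.  -3. -64.] dock [-72.   3.  84.]
241 316 [ 10.  -1. -65.] dock [-74.   1.  83.]
242 317 [  8.   2. -65.] dock [-76.  -2.  82.]
242 321 [ 11.  11. -65.] dock [-74. -11.  84.]
242 322 [ 12.  13. -66.] dock [-73. -13.  86.]
240 313 [ 12.  -8. -66.] dock [-73.   8.  86.]
```

>>> servo_tool(series=[[[0.004,0,0.006,0,0,0,0],[0.008,0,0.011,0,0,0,0],[0.008,0,0.011,0,0,0,0],[0.008,0,0.011,0,0,0,0]]])

```text
time_s: 5.7
tool_pos: [0.5688, -0.2765, 0.0269]
tool_rot: [179.7, -41.2, -15.2]
force: [-0.1, -0.6, -0.7]
grip_width: 0.0003
grasp_force: 0.0
```

Run:
```python
from h import *
st()
row(dk(-.033,0,.025),[180,-41.5,-15.5])
c=snap('top','top4');P=cloud(c);Q=P-D;X=Q@e;Y=Q@n;Z=P[...,2]
m=(abs(Y)<.02)&(X<.02)&(X>-.04);print('pack top z',np.nanmedian(Z[m]))
st()
```

```text
[ 0.5688 -0.2765  0.0269] [179.7 -41.2 -15.2] q [ 17.5   4.9  11.9 134.5 -89.1   9.8   9.1] dock xy [-0.0345 -0.0008]
shift [-0.0006 -0.0026  0.0081] turn [0.0003 0.0015 0.0013] f [-0.1 -0.6 -0.7]
pack top z 0.1273578118474411
[ 0.5687 -0.2765  0.0269] [179.7 -41.2 -15.2] q [ 17.5   4.9  11.9 134.6 -89.1   9.8   9.1] dock xy [-0.0346 -0.0009]
```

Run:
```python
from h import *
snap('scene','scene4')
o=get_obs();r=R.from_euler('xyz',o['tool_rot'],degrees=True).as_matrix()
out=[]
for f,(a,b) in(('scene4',(150,240)),('top4',(180,270))):
    c=pickle.load(open(f+'.pkl','rb')); im=cv2.resize(c['frame'][a:a+100,b:b+100,::-1],(400,400),interpolation=cv2.INTER_CUBIC)
    Rc=R.from_euler('xyz',c['rotation'],degrees=True).as_matrix()
    def pj(p):
        q=Rc.T@(p-c['origin']); return int(4*(q[0]/q[2]*c['fx']+c['cx']-b)),int(4*(q[1]/q[2]*c['fy']+c['cy']-a))
    for k,col in((0,(0,0,255)),(-.02,(0,255,0)),(-.07,(255,0,0)),(-.1,(0,255,255))): cv2.circle(im,pj(o['tool_pos']+r@[0,0,k]),4,col,-1)
    for y in(-.025,.025): cv2.circle(im,pj(dk(-.05,y,.05)),3,(255,0,255),-1)
    out.append(im)
cv2.imwrite('pics/z4.png',np.hstack(out))
```

```text
(no output)
```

View pics/z4.png

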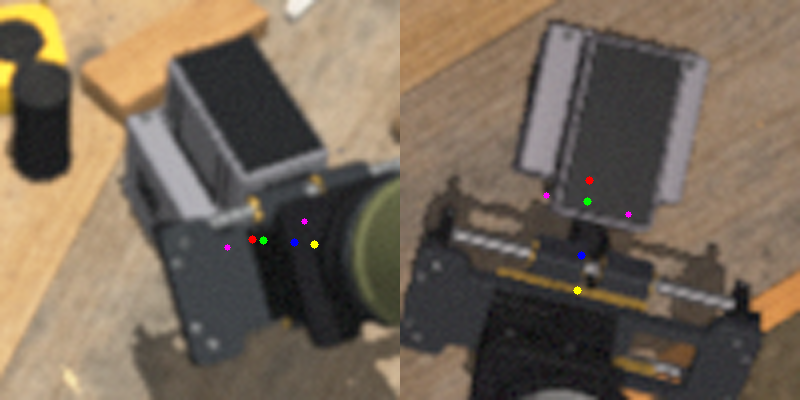

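Run:
```python
from h import *
o=get_obs();r=R.from_euler('xyz',o['tool_rot'],degrees=True)
for f in('top4','scene4'):
    c=pickle.load(open(f+'.pkl','rb'));P=cloud(c);Q=P-D;X=Q@e;Y=Q@n;Z=P[...,2]
    T=r.inv().apply((P-o['tool_pos']).reshape(-1,3)).reshape(P.shape)
    m=(T[...,2]<-.04)&(T[...,2]>-.15)&(abs(T[...,0])<.06)&(abs(T[...,1])<.1)&(X<-.063)&(Z>.03)
    for z in np.arange(-.15,-.04,.01):
        k=m&(abs(T[...,2]-z)<.005)
        if k.sum()>5: print(f,'Tz',round(z*1000),k.sum(),'Tx max',np.percentile(T[...,0][k],[50,95]).round(3),'Ty',np.percentile(T[...,1][k],[3,97]).round(3),'dockX',np.percentile(X[k],97).round(3))
```

```text
top4 Tz -150 82 Tx max [0.025 0.028] Ty [-0.086  0.09 ] dockX -0.109
top4 Tz -140 1129 Tx max [0.011 0.037] Ty [-0.09   0.093] dockX -0.098
top4 Tz -130 228 Tx max [0.026 0.039] Ty [-0.088  0.091] dockX -0.089
top4 Tz -120 386 Tx max [0.032 0.039] Ty [-0.079  0.081] dockX -0.082
top4 Tz -110 173 Tx max [0.036 0.039] Ty [-0.081  0.085] dockX -0.075
top4 Tz -100 19 Tx max [0.036 0.039] Ty [-0.083  0.086] dockX -0.072
top4 Tz -80 14 Tx max [0.01  0.013] Ty [0.002 0.01 ] dockX -0.076
top4 Tz -70 27 Tx max [0.011 0.014] Ty [-0.009  0.013] dockX -0.069
top4 Tz -60 25 Tx max [0.01  0.013] Ty [-0.008  0.013] dockX -0.063
scene4 Tz -150 49 Tx max [0.006 0.032] Ty [-0.094  0.072] dockX -0.105
scene4 Tz -140 821 Tx max [0.009 0.036] Ty [-0.095  0.088] dockX -0.099
scene4 Tz -130 53 Tx max [0.034 0.039] Ty [-0.096  0.09 ] dockX -0.088
scene4 Tz -120 223 Tx max [0.033 0.039] Ty [-0.059  0.07 ] dockX -0.082
scene4 Tz -110 50 Tx max [0.035 0.04 ] Ty [-0.084  0.083] dockX -0.075
scene4 Tz -100 12 Tx max [0.011 0.038] Ty [-0.088  0.005] dockX -0.073
```

Run:
```python
from h import *
o=get_obs();r=R.from_euler('xyz',o['tool_rot'],degrees=True)
for f in('top4','scene4'):
    c=pickle.load(open(f+'.pkl','rb'));P=cloud(c);Q=P-D;X=Q@e;Y=Q@n;Z=P[...,2]
    T=r.inv().apply((P-o['tool_pos']).reshape(-1,3)).reshape(P.shape)
    m=(abs(T[...,0])<.045)&(abs(T[...,1])<.1)&(Z>.02)&(X<-.045)&((abs(Y)>.034)|(X<-.064))
    for z in np.arange(-.12,-.0,.01):
        k=m&(abs(T[...,2]-z)<.005)
        if k.sum()>0: print(f,'Tz',round(z*1000),k.sum(),'Tx',np.percentile(T[...,0][k],[5,50,95]).round(3),'Ty',np.percentile(T[...,1][k],[3,50,97]).round(3))
o=get_obs();print(o['tool_pos'],o['tool_rot'])
# tool-down frame at the start, not visible; bench depth of finger tip unknown
```

```text
top4 Tz -120 386 Tx [-0.024  0.032  0.039] Ty [-0.079  0.01   0.081]
top4 Tz -110 173 Tx [-0.025  0.036  0.039] Ty [-0.081  0.008  0.085]
top4 Tz -100 19 Tx [0.007 0.036 0.039] Ty [-0.083  0.011  0.086]
top4 Tz -90 3 Tx [-0.006 -0.005  0.003] Ty [0.007 0.007 0.007]
top4 Tz -80 14 Tx [-0.006  0.01   0.013] Ty [0.002 0.006 0.01 ]
top4 Tz -70 27 Tx [0.008 0.011 0.014] Ty [-0.009  0.004  0.013]
top4 Tz -60 21 Tx [0.009 0.01  0.012] Ty [-0.008  0.003  0.013]
top4 Tz -50 1 Tx [0.008 0.008 0.008] Ty [-0.001 -0.001 -0.001]
scene4 Tz -120 223 Tx [-0.03   0.033  0.039] Ty [-0.059 -0.011  0.07 ]
scene4 Tz -110 50 Tx [-0.03   0.035  0.04 ] Ty [-0.084  0.013  0.083]
scene4 Tz -100 12 Tx [-0.028  0.011  0.038] Ty [-0.088 -0.087  0.005]
[ 0.56870404 -0.27647133  0.02693649] [179.74698344 -41.23261167 -15.19226739]
```

Run:
```python
from h import *
r=R.from_euler('xyz',[-179.44,-44.2,-14.3],degrees=True);p=np.array([.5309,-.2703,.0535])
for f in('top1','scene1'):
    c=pickle.load(open(f+'.pkl','rb'));P=cloud(c);Q=P-D;X=Q@e;Y=Q@n;Z=P[...,2]
    T=r.inv().apply((P-p).reshape(-1,3)).reshape(P.shape)
    m=(abs(T[...,0])<.045)&(abs(T[...,1])<.1)&(Z>.012)&(X<-.066)
    for z in np.arange(-.12,.03,.01):
        k=m&(abs(T[...,2]-z)<.005)
        if k.sum()>0: print(f,'Tz',round(z*1000),k.sum(),'Tx',np.percentile(T[...,0][k],[5,50,95]).round(3),'Ty',np.percentile(T[...,1][k],[3,50,97]).round(3))
```

```text
top1 Tz -120 389 Tx [-0.02   0.032  0.039] Ty [-0.08   0.007  0.081]
top1 Tz -110 246 Tx [-0.027  0.034  0.039] Ty [-0.082  0.014  0.081]
top1 Tz -100 36 Tx [0.006 0.036 0.038] Ty [-0.086  0.005  0.085]
top1 Tz -90 4 Tx [-0.006 -0.005  0.01 ] Ty [0.005 0.005 0.006]
top1 Tz -80 23 Tx [0.002 0.01  0.013] Ty [-0.012  0.005  0.012]
top1 Tz -70 34 Tx [0.007 0.011 0.013] Ty [-0.013  0.001  0.012]
top1 Tz -60 34 Tx [0.007 0.01  0.013] Ty [-0.01  -0.     0.011]
top1 Tz -50 27 Tx [0.004 0.01  0.012] Ty [-0.008  0.001  0.008]
top1 Tz -40 30 Tx [-0.005  0.009  0.013] Ty [-0.009 -0.001  0.007]
top1 Tz -30 16 Tx [0.004 0.009 0.013] Ty [-0.009 -0.     0.009]
scene1 Tz -120 327 Tx [0.026 0.033 0.039] Ty [-0.086  0.004  0.074]
scene1 Tz -110 75 Tx [0.008 0.035 0.04 ] Ty [-0.088 -0.016  0.079]
scene1 Tz -100 37 Tx [-0.028  0.025  0.039] Ty [-0.088 -0.087  0.079]
scene1 Tz -40 3 Tx [0.008 0.01  0.011] Ty [-0.011 -0.01  -0.01 ]
```

The finger's end appears about 31 mm behind the reported TCP along the tool axis: the fingers stop at Tz≈-30, and the body starts at -103 instead of -70. That explains the missing contact, so I'll correct for it.

```bash
cat >> h.py <<'E'
L=.031
D=dk(.002,0,0)
def rowt(p,rpy):
    row(np.asarray(p)+L*R.from_euler('xyz',rpy,degrees=True).apply([0,0,1]),rpy)
def tip():
    o=get_obs();t=o['tool_pos']-L*R.from_euler('xyz',o['tool_rot'],degrees=True).apply([0,0,1])-D
    print('tip dock',(t@e*1e3).round(1),(t@n*1e3).round(1),(t[2]*1e3).round(1),'rot',o['tool_rot'].round(1),'F',o['force'].round(1),'q',o['qpos'].round(0))
E
python3 - <<'E'
from h import *
tip()
rowt(dk(-.070,0,.050),[180,-43,-15])
rowt(dk(-.070,0,.027),[180,-43,-15])
E
```

```text
tip dock -57.0 -0.3 50.2 rot [179.7 -41.2 -15.2] F [-1.   0.1  0.4] q [ 18.   5.  12. 135. -89.  10.   9.]
shift [-0.03   -0.0008 -0.028 ] turn [ 0.0021  0.0098 -0.0008] f [-1.   0.1  0.4]
shift [-0.0805 -0.001   0.0296] turn [ 0.0021  0.0098 -0.0008] f [-1.   0.1  0.4]
```

>>> servo_tool(series=[[[-0.03,0,-0.028,0,0.005,0,0],[-0.03,0,-0.028,0,0.005,0,0],[-0.08,-0.001,0.03,0.002,0.01,0,0],[-0.08,-0.001,0.03,0.002,0.01,0,0],[-0.08,-0.001,0.03,0.002,0.01,0,0]]])

```text
time_s: 6.22
tool_pos: [0.5502, -0.2757, 0.0135]
tool_rot: [179.7, -40.5, -14.6]
force: [0.8, 0.3, -0.9]
grip_width: 0.0007
grasp_force: 0.0
```

Run:
```python
from h import *
tip()
rowt(dk(-.060,0,.027),[180,-45,-15])
rowt(dk(-.050,0,.027),[180,-45,-15])
```

```text
tip dock -74.9 -4.2 37.1 rot [179.7 -40.5 -14.6] F [ 0.8  0.3 -0.9] q [ 61.   7. -31. 135. -89.   7.  13.]
shift [ 0.0239 -0.0148  0.0573] turn [0.0003 0.0251 0.0017] f [ 0.8  0.3 -0.9]
shift [ 0.0493 -0.0152  0.0789] turn [0.0003 0.0251 0.0017] f [ 0.8  0.3 -0.9]
```

>>> servo_tool(series=[[[0.0,-0.014,0.05,0,0.014,0.002,0],[0.016,-0.014,0.055,0,0.02,0.002,0],[0.016,-0.014,0.055,0,0.02,0.002,0],[0.016,-0.014,0.055,0,0.02,0.002,0]]])

```text
time_s: 6.55
tool_pos: [0.5623, -0.2826, 0.025]
tool_rot: [-179.0, -42.2, -15.3]
force: [0.3, 0.7, 0.0]
grip_width: 0.0005
grasp_force: 0.0
```

Run:
```python
from h import *
tip()
rowt(dk(-.050,0,.027),[180,-43,-15])
rowt(dk(-.044,0,.027),[180,-43,-15])
```

```text
tip dock -62.1 -8.4 48.0 rot [-179.   -42.2  -15.3] F [0.3 0.7 0. ] q [ 82.  10. -51. 133. -89.   5.  16.]
shift [-0.0161 -0.0262  0.0791] turn [-0.0042  0.0045 -0.0013] f [0.3 0.7 0. ]
shift [-0.0013 -0.0264  0.0925] turn [-0.0042  0.0045 -0.0013] f [0.3 0.7 0. ]
```

Run:
```python
from h import *
rowt(dk(-.12,0,.10),[180,-10,-45])
```

```text
shift [-0.0837 -0.0184 -0.2755] turn [-0.0786 -0.1736  0.1515] f [0.3 0.7 0. ]
```

>>> servo_tool(series=[[[-0.03,-0.008,-0.1,0,0,0,0],[-0.06,-0.018,-0.2,0,0,0,0],[-0.084,-0.018,-0.275,-0.02,-0.043,0.038,0],[-0.084,-0.018,-0.275,-0.078,-0.173,0.15,0],[-0.084,-0.018,-0.275,-0.078,-0.173,0.15,0],[-0.084,-0.018,-0.275,-0.078,-0.173,0.15,0],[-0.084,-0.018,-0.275,-0.078,-0.173,0.15,0],[-0.084,-0.018,-0.275,-0.078,-0.173,0.15,0],[-0.084,-0.018,-0.275,-0.078,-0.173,0.15,0],[-0.084,-0.018,-0.275,-0.078,-0.173,0.15,0]]])

```text
time_s: 7.38
tool_pos: [0.4911, -0.2522, 0.0656]
tool_rot: [-176.0, -21.9, -32.9]
force: [0.2, 0.7, -1.0]
grip_width: 0.0004
grasp_force: 0.0
```

Run:
```python
from h import *
tip()
rowt(dk(-.11,0,.08),[180,-38,-45])
```

```text
tip dock -129.4 5.4 94.3 rot [-176.   -21.9  -32.9] F [ 0.2  0.7 -1. ] q [104.  -5. -75. 125. -13.  35. -85.]
shift [0.0716 0.0212 0.0637] turn [-0.0556  0.0909  0.0551] f [ 0.2  0.7 -1. ]
```

>>> servo_tool(series=[[[0.07,0.02,0.06,-0.056,0.09,0.056,0],[0.07,0.02,0.06,-0.056,0.09,0.056,0],[0.07,0.02,0.06,-0.056,0.09,0.056,0],[0.07,0.02,0.06,-0.056,0.09,0.056,0],[0.07,0.02,0.06,-0.056,0.09,0.056,0],[0.07,0.02,0.06,-0.056,0.09,0.056,0]]])

```text
time_s: 7.88
tool_pos: [0.5078, -0.2712, 0.0546]
tool_rot: [179.8, -36.5, -44.3]
force: [-0.6, -0.8, 0.6]
grip_width: 0.0002
grasp_force: 0.0
```

Run:
```python
from h import *
tip()
rowt(dk(-.09,0,.05),[180,-45,-45])
```

```text
tip dock -112.8 -1.2 79.6 rot [179.8 -36.5 -44.3] F [-0.6 -0.8  0.6] q [  96.   -7.  -79.  133.   33.   18. -148.]
shift [ 0.0079 -0.0415  0.1158] turn [-0.0014  0.0472  0.0032] f [-0.6 -0.8  0.6]
```

>>> servo_tool(series=[[[0,0,0,0,0,-0.48,0],[0,0,0,0,0,-0.48,0],[0,0,0,0,0,-0.48,0],[0,0,0,0,0,-0.48,0],[0,0,0,0,0,-0.48,0],[0,0,0,0,0,-0.48,0],[0,0,0,0,0,-0.48,0],[0,0,0,0,0,-0.48,0],[0,0,0,0,0,-0.48,0],[0,0,0,0,0,-0.48,0],[0,0,0,0,0,-0.48,0],[0,0,0,0,0,-0.48,0]]])

```text
time_s: 8.88
tool_pos: [0.5079, -0.2714, 0.0547]
tool_rot: [143.6, -2.0, 42.7]
force: [-0.7, 0.3, 1.9]
grip_width: 0.0006
grasp_force: 0.0
```

>>> servo_tool(series=[[[0,0,0,0,0,-0.48,0],[0,0,0,0,0,-0.48,0],[0,0,0,0,0,-0.48,0],[0,0,0,0,0,-0.48,0],[0,0,0,0,0,-0.48,0],[0,0,0,0,0,-0.48,0],[0,0,0,0,0,-0.48,0],[0,0,0,0,0,-0.48,0],[0,0,0,0,0,-0.48,0],[0,0,0,0,0,-0.48,0],[0,0,0,0,0,-0.48,0],[0,0,0,0,0,-0.48,0]]])

```text
time_s: 9.88
tool_pos: [0.5079, -0.2714, 0.0547]
tool_rot: [174.5, 36.0, 126.2]
force: [0.5, 0.4, 0.3]
grip_width: 0.0004
grasp_force: 0.0
```

Run:
```python
from h import *
tip()
rowt(dk(-.10,0,.05),[180,45,135])
rowt(dk(-.09,0,.05),[180,45,150])
```

```text
tip dock -112.6 -1.5 79.6 rot [174.5  36.  126.2] F [0.5 0.4 0.3] q [ 71.  -3. -56. 134.  44.  22.  15.]
shift [0.019  0.0227 0.0984] turn [-0.0016 -0.0478 -0.0397] f [0.5 0.4 0.3]
shift [0.0026 0.0609 0.114 ] turn [-0.056  -0.0441 -0.1028] f [0.5 0.4 0.3]
```

>>> servo_tool(series=[[[0.02,0.022,0.1,-0.002,-0.048,-0.04,0],[0.02,0.022,0.1,-0.002,-0.048,-0.04,0],[0.02,0.022,0.1,-0.002,-0.048,-0.04,0],[0.02,0.022,0.1,-0.002,-0.048,-0.04,0],[0.02,0.022,0.1,-0.002,-0.048,-0.04,0]]])

```text
time_s: 10.3
tool_pos: [0.5232, -0.2759, 0.0271]
tool_rot: [179.7, 45.2, 134.7]
force: [0.3, -0.7, 0.3]
grip_width: 0.0004
grasp_force: 0.0
```

Run:
```python
from h import *
tip()
rowt(dk(-.078,0,.035),[180,48,150])
```

```text
tip dock -99.8 -0.1 49.0 rot [179.7  45.2 134.7] F [ 0.3 -0.7  0.3] q [ 66.   7. -58. 139.  96.  29. -30.]
shift [-0.0138  0.0572  0.0749] turn [-0.0602 -0.0156 -0.0586] f [ 0.3 -0.7  0.3]
```

j5 is now 96°, clear of its limits. Next I yaw back to the dock direction.

>>> servo_tool(series=[[[-0.014,0.057,0.07,-0.06,-0.016,-0.058,0],[-0.014,0.057,0.07,-0.06,-0.016,-0.058,0],[-0.014,0.057,0.07,-0.06,-0.016,-0.058,0],[-0.014,0.057,0.07,-0.06,-0.016,-0.058,0],[-0.014,0.057,0.07,-0.06,-0.016,-0.058,0]]])

```text
time_s: 10.72
tool_pos: [0.5481, -0.2797, 0.0154]
tool_rot: [180.0, 47.9, 149.7]
force: [0.7, -0.8, -0.3]
grip_width: 0.0006
grasp_force: 0.0
```

Run:
```python
from h import *
tip()
rowt(dk(-.068,0,.027),[180,46,165.5])
```

```text
tip dock -77.8 -2.6 36.2 rot [180.   47.9 149.7] F [ 0.7 -0.8 -0.3] q [ 90.  19. -72. 140. 129.  26. -36.]
shift [0.0086 0.0376 0.0398] turn [-0.0641  0.0107 -0.06  ] f [ 0.7 -0.8 -0.3]
```

>>> servo_tool(series=[[[0.008,0.037,0.04,-0.064,0.018,-0.06,0],[0.008,0.037,0.04,-0.064,0.018,-0.06,0],[0.008,0.037,0.04,-0.064,0.018,-0.06,0],[0.008,0.037,0.04,-0.064,0.018,-0.06,0],[0.008,0.037,0.04,-0.064,0.018,-0.06,0]]])

```text
time_s: 11.13
tool_pos: [0.5607, -0.2714, 0.0051]
tool_rot: [179.6, 44.6, 165.2]
force: [-0.8, 0.5, -0.1]
grip_width: 0.0001
grasp_force: 0.0
```

Run:
```python
from h import *
tip()
rowt(dk(-.058,0,.028),[180,45,165.5])
rowt(dk(-.048,0,.028),[180,45,165.5])
```

```text
tip dock -67.3 2.2 27.1 rot [179.6  44.6 165.2] F [-0.8  0.5 -0.1] q [ 99.  23. -70. 136. 143.   9. -28.]
shift [-0.0249 -0.0074  0.0198] turn [ 0.0011 -0.0021 -0.0011] f [-0.8  0.5 -0.1]
shift [-0.0486 -0.0073  0.0432] turn [ 0.0011 -0.0021 -0.0011] f [-0.8  0.5 -0.1]
```

>>> servo_tool(series=[[[-0.012,-0.007,0.01,0,0,0,0],[-0.025,-0.007,0.02,0,0,0,0],[-0.034,-0.007,0.029,0,0,0,0],[-0.044,-0.007,0.039,0,0,0,0],[-0.044,-0.007,0.039,0,0,0,0]]])

```text
time_s: 11.55
tool_pos: [0.5774, -0.2757, 0.0056]
tool_rot: [179.6, 44.6, 165.4]
force: [-7.1, 0.4, 0.4]
grip_width: -0.0001
grasp_force: 3.2
```

```bash
cat >> h.py <<'E'
def top(f):
    c=snap('top',f);P=cloud(c);Q=P-D;X=Q@e;Y=Q@n;Z=P[...,2]
    m=(abs(Y)<.02)&(X<.02)&(X>-.04);print('pack top z',np.nanmedian(Z[m]))
E
python3 - <<'E'
from h import *
tip()
top('top5')
rowt(dk(-.044,0,.028),[180,45,165.5])
E
```

```text
tip dock -50.1 2.0 27.7 rot [179.6  44.6 165.4] F [-7.1  0.4  0.4] q [ 94.  24. -67. 134. 142.   9. -27.]
pack top z 0.139414882982545
shift [-0.0169 -0.0073  0.0139] turn [ 0.0019 -0.0025 -0.0003] f [-6.3  1.6  0.5]
```

The pack has popped up (top at 0.139 m, 7 N push). Retreat level, then up and back.

>>> servo_tool(series=[[[0,0,0,0,0,0,0],[0.02,0,-0.02,0,0,0,0],[0.05,0,-0.05,0,0,0,0],[0.06,0,-0.1,0,0,0,0],[0.06,0,-0.2,0,0,0,0],[0.06,0,-0.3,0,0,0,0],[0.06,0,-0.3,0,0,0,0]]])

```text
time_s: 12.18
tool_pos: [0.5493, -0.2716, 0.0316]
tool_rot: [179.9, 46.7, 165.4]
force: [0.4, 0.3, -0.6]
grip_width: 0.0003
grasp_force: 0.0
```

Run:
```python
from h import *
tip()
top('top6')
rowt(dk(-.11,0,.20),[180,0,165.8])
rowt(dk(-.011,0,.20),[180,0,165.8])
```

```text
tip dock -79.1 -0.8 52.9 rot [179.9  46.7 165.4] F [ 0.4  0.3 -0.6] q [108.  18. -77. 138. 174.   6. -60.]
pack top z 0.14069431019648482
shift [-0.2088  0.0021 -0.4435] turn [-0.0003  0.2597 -0.0016] f [0.1 0.4 0.1]
shift [-0.435   0.0037 -0.2032] turn [-0.0003  0.2597 -0.0016] f [0.1 0.4 0.1]
```

Run:
```python
from h import *
rowt(dk(-.10,0,.055),[180,44,135])
```

```text
shift [ 0.0568 -0.0348 -0.0629] turn [0.1209 0.0147 0.1189] f [0.1 0.4 0.1]
```

>>> servo_tool(series=[[[0.057,-0.035,-0.063,0.121,0.015,0.12,0],[0.057,-0.035,-0.063,0.121,0.015,0.12,0],[0.057,-0.035,-0.063,0.121,0.015,0.12,0],[0.057,-0.035,-0.063,0.121,0.015,0.12,0],[0.057,-0.035,-0.063,0.121,0.015,0.12,0],[0.057,-0.035,-0.063,0.121,0.015,0.12,0],[0.057,-0.035,-0.063,0.121,0.015,0.12,0],[0.057,-0.035,-0.063,0.121,0.015,0.12,0]]])

```text
time_s: 12.9
tool_pos: [0.5256, -0.2784, 0.0346]
tool_rot: [179.1, 45.2, 139.6]
force: [1.0, 0.1, 0.8]
grip_width: 0.0001
grasp_force: 0.0
```

Run:
```python
from h import *
tip()
rowt(dk(-.12,0,.10),[180,25,125])
```

```text
tip dock -97.8 -3.9 56.5 rot [179.1  45.2 139.6] F [1.  0.1 0.8] q [ 86.   6. -72. 139. 102.  22. -28.]
shift [-0.0154 -0.0311 -0.1612] turn [0.0515 0.111  0.0674] f [1.  0.1 0.8]
```

>>> servo_tool(series=[[[-0.015,-0.03,-0.16,0.052,0.11,0.067,0],[-0.015,-0.03,-0.16,0.052,0.11,0.067,0],[-0.015,-0.03,-0.16,0.052,0.11,0.067,0],[-0.015,-0.03,-0.16,0.052,0.11,0.067,0],[-0.015,-0.03,-0.16,0.052,0.11,0.067,0],[-0.015,-0.03,-0.16,0.052,0.11,0.067,0],[-0.015,-0.03,-0.16,0.052,0.11,0.067,0],[-0.015,-0.03,-0.16,0.052,0.11,0.067,0],[-0.015,-0.03,-0.16,0.052,0.11,0.067,0]]])

```text
time_s: 13.65
tool_pos: [0.5016, -0.2653, 0.0751]
tool_rot: [179.5, 25.3, 125.1]
force: [0.4, -0.6, -0.3]
grip_width: 0.0003
grasp_force: 0.0
```

Run:
```python
from h import *
tip()
rowt(dk(-.11,0,.20),[180,0,165.8])
```

```text
tip dock -114.5 2.0 103.1 rot [179.5  25.3 125.1] F [ 0.4 -0.6 -0.3] q [ 77.   1. -62. 123.  27.  40.  32.]
shift [-0.1082  0.0063 -0.2951] turn [-0.0474  0.1355 -0.2216] f [ 0.4 -0.6 -0.3]
```

>>> servo_tool(series=[[[-0.108,0.006,-0.295,-0.047,0.136,-0.222,1],[-0.108,0.006,-0.295,-0.047,0.136,-0.222,1],[-0.108,0.006,-0.295,-0.047,0.136,-0.222,1],[-0.108,0.006,-0.295,-0.047,0.136,-0.222,1],[-0.108,0.006,-0.295,-0.047,0.136,-0.222,1],[-0.108,0.006,-0.295,-0.047,0.136,-0.222,1],[-0.108,0.006,-0.295,-0.047,0.136,-0.222,1],[-0.108,0.006,-0.295,-0.047,0.136,-0.222,1],[-0.108,0.006,-0.295,-0.047,0.136,-0.222,1],[-0.108,0.006,-0.295,-0.047,0.136,-0.222,1]]])

```text
time_s: 14.48
tool_pos: [0.4941, -0.2561, 0.1646]
tool_rot: [-179.9, -0.4, 165.8]
force: [-0.2, 0.1, -0.4]
grip_width: 0.0591
grasp_force: 0.0
```

Run:
```python
from h import *
tip()
rowt(dk(-.011,0,.20),[180,0,165.8])
# check finger length when vertical
o=get_obs();r=R.from_euler('xyz',o['tool_rot'],degrees=True)
for f in('scene','top'):
    c=snap(f,f+'7');P=cloud(c);Z=P[...,2]
    T=r.inv().apply((P-o['tool_pos']).reshape(-1,3)).reshape(P.shape)
    m=(abs(T[...,0])<.045)&(abs(T[...,1])<.1)
    for z in np.arange(-.12,.03,.01):
        k=m&(abs(T[...,2]-z)<.005)
        if k.sum()>0: print(f,'Tz',round(z*1000),k.sum(),'Tx',np.percentile(T[...,0][k],[5,50,95]).round(3),'Ty',np.percentile(T[...,1][k],[3,50,97]).round(3))
P=cloud(c);Z=P[...,2];m=(Z>.135)&(Z<.147)&(np.linalg.norm(P[...,:2]-D[:2],axis=-1)<.08)
print(m.sum(),cv2.minAreaRect((P[m][:,:2]*1000).astype(np.float32)))
```

```text
tip dock -113.7 0.7 195.6 rot [-179.9   -0.4  165.8] F [-0.2  0.1 -0.4] q [ 76.  16. -59.  97.  15.  75.  89.]
shift [-0.3428 -0.0023 -0.017 ] turn [-0.0007 -0.0021  0.0001] f [-0.2  0.1 -0.4]
scene Tz -120 605 Tx [-0.026  0.029  0.037] Ty [-0.078  0.019  0.081]
scene Tz -110 254 Tx [-0.021  0.032  0.037] Ty [-0.08   0.015  0.088]
scene Tz -100 60 Tx [-0.031  0.01   0.035] Ty [-0.082  0.014  0.088]
scene Tz -90 13 Tx [-0.005 -0.     0.008] Ty [-0.037 -0.034 -0.033]
scene Tz -80 36 Tx [-0.011  0.007  0.01 ] Ty [-0.042 -0.034 -0.029]
scene Tz -70 40 Tx [-0.001  0.009  0.011] Ty [-0.04  -0.03   0.041]
scene Tz -60 52 Tx [-0.007  0.008  0.011] Ty [-0.039 -0.03   0.041]
scene Tz -50 66 Tx [-0.011  0.005  0.01 ] Ty [-0.037 -0.029  0.04 ]
scene Tz -40 67 Tx [-0.01   0.006  0.011] Ty [-0.036 -0.028  0.039]
scene Tz -30 23 Tx [-0.01   0.007  0.01 ] Ty [-0.036 -0.029  0.039]
top Tz -120 378 Tx [-0.035  0.001  0.035] Ty [0.023 0.046 0.062]
top Tz -110 4 Tx [0.028 0.032 0.036] Ty [0.022 0.025 0.06 ]
top Tz -80 3 Tx [-0.005 -0.003  0.004] Ty [0.03  0.031 0.031]
top Tz -70 1 Tx [0.003 0.003 0.003] Ty [0.031 0.031 0.031]
1045 ((590.72802734375, -283.0921325683594), (55.826473236083984, 101.62698364257812), 75.77123260498047)
```

Vertical check confirms the 31 mm offset. Go above the pack with the gripper open.

>>> servo_tool(series=[[[-0.343,-0.002,-0.017,0,0,0,1],[-0.343,-0.002,-0.017,0,0,0,1],[-0.343,-0.002,-0.017,0,0,0,1],[-0.343,-0.002,-0.017,0,0,0,1],[-0.343,-0.002,-0.017,0,0,0,1]]])

```text
time_s: 15.0
tool_pos: [0.5939, -0.2822, 0.1712]
tool_rot: [-179.7, -0.3, 165.9]
force: [0.6, 0.5, -0.1]
grip_width: 0.0864
grasp_force: 0.0
```

Run:
```python
from h import *
tip()
rowt(dk(-.011,0,.100),[180,0,165.8])
```

```text
tip dock -10.6 -0.0 202.2 rot [-179.7   -0.3  165.9] F [ 0.6  0.5 -0.1] q [ 62.  30. -55.  82.  25.  81.  82.]
shift [-0.0007  0.0024  0.3407] turn [-0.0016 -0.0015  0.0004] f [ 0.6  0.5 -0.1]
```

>>> servo_tool(series=[[[0,0.001,0.08,-0.0015,-0.0015,0,1],[0,0.001,0.16,-0.0015,-0.0015,0,1],[0,0.002,0.25,-0.0015,-0.0015,0,1],[0,0.002,0.31,-0.0015,-0.0015,0,1],[0,0.002,0.34,-0.0015,-0.0015,0,1],[0,0.002,0.34,-0.0015,-0.0015,0,1]]])

```text
time_s: 15.5
tool_pos: [0.5905, -0.2834, 0.0675]
tool_rot: [-179.9, -0.2, 165.8]
force: [0.1, -0.7, -0.4]
grip_width: 0.0869
grasp_force: 0.0
```

Run:
```python
from h import *
tip()
```

```text
tip dock -13.7 -2.1 98.5 rot [-179.9   -0.2  165.8] F [ 0.1 -0.7 -0.4] q [ 62.  34. -53.  89.  28.  71.  80.]
```

>>> servo_tool(series=[[[0,0,0,0,0,0,0.5],[0,0,0,0,0,0,0],[0,0,0,0,0,0,0],[0,0,0,0,0,0,0],[0,0,0,0,0,0,0],[0,0,0,0,0,0,0],[0,0,0,0,0,0,0]]], grip_force=35)

```text
time_s: 16.08
tool_pos: [0.5938, -0.283, 0.0696]
tool_rot: [180.0, 0.0, 165.8]
force: [0.1, 1.5, 3.3]
grip_width: 0.0556
grasp_force: 34.9
```

>>> servo_tool(series=[[[0,0,-0.03,0,0,0,0],[0,0,-0.06,0,0,0,0],[0,0,-0.1,0,0,0,0],[0,0,-0.14,0,0,0,0],[0,0,-0.18,0,0,0,0],[0,0,-0.22,0,0,0,0],[0,0,-0.25,0,0,0,0],[0,0,-0.25,0,0,0,0],[0,0,-0.25,0,0,0,0]]])

```text
time_s: 16.83
tool_pos: [0.5933, -0.2839, 0.1446]
tool_rot: [-179.9, -0.0, 165.8]
force: [0.2, 0.5, -3.3]
grip_width: 0.0557
grasp_force: 34.9
```

Run:
```python
from h import *
tip();st()
c=snap('scene','scene8');snap('top','top8')
cv2.imwrite('pics/s8.png',cv2.resize(c['frame'][:,:,::-1][100:340,120:440],(640,480)))
```

```text
tip dock -10.9 -1.9 175.6 rot [-179.9   -0.   165.8] F [ 0.2  0.5 -3.3] q [ 62.  31. -55.  84.  25.  78.  82.]
[ 0.5933 -0.2839  0.1446] [-179.9   -0.   165.8] q [ 62.4  30.6 -54.7  84.2  25.2  78.2  82.1] dock xy [-0.0109 -0.002 ]
```

View pics/s8.png

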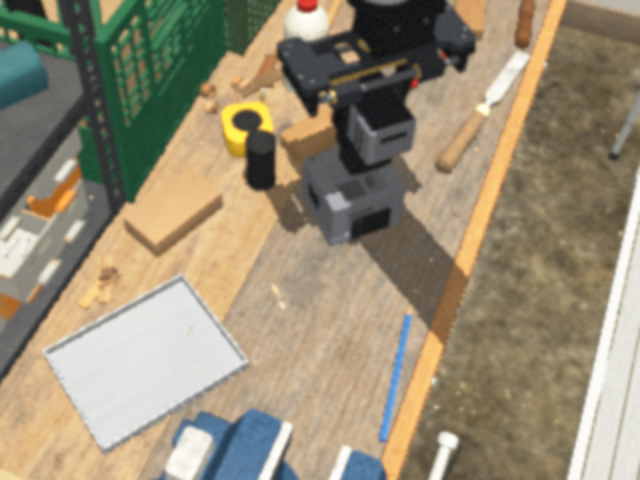

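Picture: the pack hangs upright in the gripper at (380,130), clear of the dock (355,195), with the bystanders undisturbed. Carry it to the tray.

Run:
```python
from h import *
c=pickle.load(open('top0.pkl','rb'));P=cloud(c);Z=P[...,2]
m=(P[...,0]>.25)&(P[...,0]<.5)&(abs(P[...,1]-.05)<.15);print('vise top',np.nanpercentile(Z[m],[90,98,100]))
m=(P[...,0]>.45)&(P[...,0]<.65)&(abs(P[...,1]+.03)<.17);print('near path',np.nanpercentile(Z[m],[98,100]))
t=np.array([.5785,.0325,0])-.011*e; rowt(t+[0,0,.178],[180,0,165.8])
```

```text
vise top [0.14725689 0.1504378  0.15464423]
near path [0.01545717 0.09121897]
shift [ 0.3414  1.0104 -0.0124] turn [-0.0002 -0.0007 -0.0002] f [ 0.1 -0.2 -3.2]
```

>>> servo_tool(series=[[[0.015,0.04,-0.012,0,0,0,0],[0.04,0.12,-0.012,0,0,0,0],[0.07,0.21,-0.012,0,0,0,0],[0.105,0.31,-0.012,0,0,0,0],[0.14,0.41,-0.012,0,0,0,0],[0.17,0.51,-0.012,0,0,0,0],[0.205,0.61,-0.012,0,0,0,0],[0.24,0.71,-0.012,0,0,0,0],[0.275,0.81,-0.012,0,0,0,0],[0.305,0.9,-0.012,0,0,0,0],[0.33,0.97,-0.012,0,0,0,0],[0.341,1.0,-0.012,0,0,0,0]]])

```text
time_s: 17.93
tool_pos: [0.566, 0.038, 0.1475]
tool_rot: [179.9, -0.1, 166.1]
force: [0.0, -0.3, -1.9]
grip_width: 0.0556
grasp_force: 34.9
```

Run:
```python
from h import *
st();tip()
# lowest visible points of pack under gripper, and where pack stands over tray
c=snap('scene','scene9');P=cloud(c);Z=P[...,2];g=c['frame']
o=get_obs()
m=(np.linalg.norm(P[...,:2]-o['tool_pos'][:2],axis=-1)<.075)&(Z>.03)&(Z<.3)
print('lowest',np.percentile(Z[m],[0,1,3,10]))
t=np.array([.5785,.0325,0])-.011*e; rowt(t+[0,0,.075],[180,0,165.8])
cv2.imwrite('pics/s9.png',cv2.resize(c['frame'][:,:,::-1][160:384,80:360],(700,560)))
```

```text
[0.566  0.038  0.1475] [ 1.799e+02 -1.000e-01  1.661e+02] q [ 46.   20.4 -63.1  97.   18.8  74.4  55.3] dock xy [-0.1163  0.3034]
tip dock -116.2 303.4 178.5 rot [ 1.799e+02 -1.000e-01  1.661e+02] F [ 0.  -0.3 -1.9] q [ 46.  20. -63.  97.  19.  74.  55.]
lowest [0.11456284 0.17378078 0.18138059 0.20245779]
shift [-0.0083 -0.0086  0.3452] turn [ 0.0003 -0.0005  0.0021] f [-0.3  1.6 -2.4]
```

View pics/s9.png

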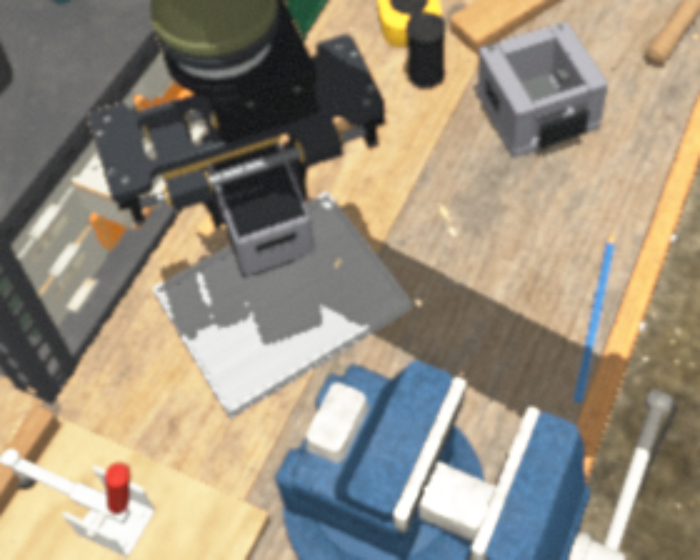

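Picture: the pack (265,225) is upright and over the tray, clear of the vise. Lower it.

>>> servo_tool(series=[[[-0.002,-0.002,0.04,0,0,0,0],[-0.005,-0.005,0.1,0,0,0,0],[-0.008,-0.008,0.16,0,0,0,0],[-0.008,-0.008,0.22,0,0,0,0],[-0.008,-0.008,0.27,0,0,0,0],[-0.008,-0.008,0.31,0,0,0,0],[-0.008,-0.008,0.33,0,0,0,0],[-0.008,-0.008,0.34,0,0,0,0],[-0.008,-0.008,0.345,0,0,0,0],[-0.008,-0.008,0.345,0,0,0,0]]])

```text
time_s: 18.82
tool_pos: [0.5699, 0.0292, 0.0442]
tool_rot: [-180.0, -0.0, 165.8]
force: [-0.2, 0.2, -2.1]
grip_width: 0.0558
grasp_force: 34.9
```

>>> servo_tool(series=[[[0,0,0.004,0,0,0,0],[0,0,0.008,0,0,0,0],[0,0,0.012,0,0,0,0],[0,0,0.012,0,0,0,0]]])

```text
time_s: 19.15
tool_pos: [0.5695, 0.0291, 0.0404]
tool_rot: [-180.0, -0.0, 165.8]
force: [0.6, 0.4, -2.5]
grip_width: 0.0558
grasp_force: 34.9
```

>>> servo_tool(series=[[[0,0,0.004,0,0,0,0],[0,0,0.008,0,0,0,0],[0,0,0.008,0,0,0,0]]])

```text
time_s: 19.4
tool_pos: [0.5693, 0.0292, 0.0377]
tool_rot: [-180.0, -0.1, 165.8]
force: [-0.3, -1.3, -2.5]
grip_width: 0.0555
grasp_force: 34.9
```

>>> servo_tool(series=[[[0,0,0.003,0,0,0,0],[0,0,0.006,0,0,0,0],[0,0,0.006,0,0,0,0]]])

```text
time_s: 19.65
tool_pos: [0.5696, 0.0292, 0.0368]
tool_rot: [-179.9, -0.0, 165.8]
force: [-1.7, -0.4, 3.2]
grip_width: 0.0558
grasp_force: 34.9
```

Touchdown: vertical force went from -2.5 to +3.2 N. Release and withdraw upward.

>>> servo_tool(series=[[[0,0,0,0,0,0,0.72],[0,0,0,0,0,0,0.8],[0,0,0,0,0,0,1],[0,0,0,0,0,0,1],[0,0,0,0,0,0,1],[0,0,0,0,0,0,1],[0,0,0,0,0,0,1]]], grip_force=10)

```text
time_s: 20.23
tool_pos: [0.5695, 0.0292, 0.0361]
tool_rot: [-180.0, -0.0, 165.8]
force: [-0.3, -0.3, 0.0]
grip_width: 0.0858
grasp_force: 0.0
```

>>> servo_tool(series=[[[0,0,-0.05,0,0,0,1],[0,0,-0.13,0,0,0,1],[0,0,-0.23,0,0,0,1],[0,0,-0.35,0,0,0,1],[0,0,-0.45,0,0,0,1],[0,0,-0.45,0,0,0,1],[0,0,-0.45,0,0,0,1]]])

```text
time_s: 20.82
tool_pos: [0.571, 0.0296, 0.1739]
tool_rot: [180.0, 0.2, 165.8]
force: [-0.0, 0.0, -1.3]
grip_width: 0.0869
grasp_force: 0.0
```

Run:
```python
from h import *
st()
c=snap('scene','scene10');P=cloud(c);Z=P[...,2]
m=(np.linalg.norm(P[...,:2]-[.5785,.03],axis=-1)<.09)&(Z>.095)&(Z<.12)
print('pack top',m.sum(),np.median(Z[m]),cv2.minAreaRect((P[m][:,:2]*1000).astype(np.float32)))
A=np.c_[P[m][:,:2],np.ones(m.sum())];print('slope',np.linalg.lstsq(A,Z[m],rcond=None)[0][:2])
cv2.imwrite('pics/s10.png',cv2.resize(c['frame'][:,:,::-1][160:384,80:360],(700,560)))
```

```text
[0.571  0.0296 0.1739] [180.    0.2 165.8] q [ 47.1  19.5 -63.6  94.7  18.   76.8  56.5] dock xy [-0.1094  0.2966]
pack top 1275 0.10820725565806488 ((565.5145874023438, 31.025772094726562), (56.99574279785156, 102.06794738769531), 76.10060119628906)
slope [ 0.02810471 -0.01630671]
```

View pics/s10.png

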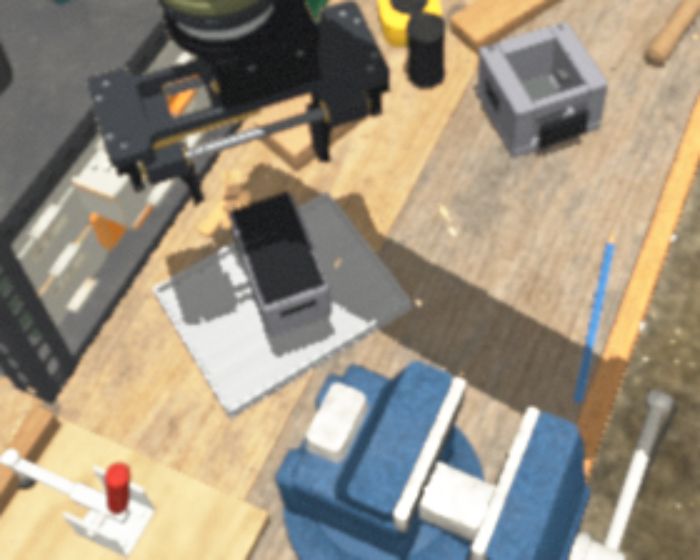

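The pack stands upright in the tray (280,260): its top is at 0.108 m, where 0.107 m is expected. The gripper is clear and the bystanders are untouched, so I hand in.

```bash
python3 -c "
from h import *
print(env.sign_off())"
```

```text
the job is handed in; nothing more can be done
None
```

I pushed the release paddle, the pack popped up, and I lifted it out and set it upright near the centre of the tray; the job is handed in at about 21 s, and the sign-off returned no verdict.

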